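Switch on the heated bath at its control unit

TASK

Start the heated bath from its control unit: with light fingertip presses on the near end of each rocker, switch on the wide main switch at the left end of the row (seen from the robot), then the circulation pump (middle of the five), and only then the heater (second from the left). Each rocker must snap over and stay on. Leave the two rockers at the right end off, and do not lift, shift or knock over the glassware beside the unit.

Things in the scene. Friction and masses are not known exactly. Their poses are not given: they have to be found in the camera images.
- console: the bath's control unit, fixed to the bench: a white box 200 mm (x) by 320 mm (y), its grey level switch deck 64 mm above the table; 27 mm behind the origin a display hood, up to 91 mm high, begins. Origin: centre of the underside; x points to the back, away from the robot, y to the left, z up. Five black rockers stand in a row across the deck, pivots along y at x = -45 mm
- main (a joint): main rocker, black, 50 mm long (front to back) and 36 mm wide, the widest, at the left end of the row in a frame 2 mm high, pivot at y = +115 mm on the console. Swing in rad: 0 = off (robot-side end up), 0.28 = on (that end down); snaps over past 0.14 and stays. About 4.5 N down on that end tips it; pressed past 8 N its rubber seat yields up to 3 mm, 5 N/mm. First to go on
- main_end (a point): the spot to press on the main rocker: on the top face of its near end (console -x side), mid-width, 20 mm from the pivot; moves with the rocker: 76 mm above the table when off, about 5.4 mm lower when on
- pump (a joint): circulation pump rocker, black, 42 mm long (front to back) and 22 mm wide, third from the left (middle) in a frame 2 mm high, pivot at y = -7 mm on the console. Swing in rad: 0 = off (robot-side end up), 0.28 = on (that end down); snaps over past 0.14 and stays. About 3.5 N down on that end tips it; pressed past 8 N its rubber seat yields up to 3 mm, 5 N/mm. Goes on second
- pump_end (a point): the spot to press on the pump rocker: on the top face of its near end (console -x side), mid-width, 17 mm from the pivot; moves with the rocker: 75 mm above the table when off, about 4.6 mm lower when on
- heater (a joint): heater rocker, black, 42 mm long (front to back) and 22 mm wide, second from the left in a frame 2 mm high, pivot at y = +48 mm on the console. Swing in rad: 0 = off (robot-side end up), 0.28 = on (that end down); snaps over past 0.14 and stays. About 3.5 N down on that end tips it; pressed past 8 N its rubber seat yields up to 3 mm, 5 N/mm. Goes on last
- heater_end (a point): the spot to press on the heater rocker: on the top face of its near end (console -x side), mid-width, 17 mm from the pivot; moves with the rocker: 75 mm above the table when off, about 4.6 mm lower when on
- stirrer (a joint): stirrer rocker, black, 42 mm long (front to back) and 22 mm wide, fourth from the left in a frame 2 mm high, pivot at y = -62 mm on the console. Swing in rad: 0 = off (robot-side end up), 0.28 = on (that end down); snaps over past 0.14 and stays. About 3.5 N down on that end tips it; pressed past 8 N its rubber seat yields up to 3 mm, 5 N/mm. Off; stays off
- drain (a joint): drain valve rocker, black, 42 mm long (front to back) and 22 mm wide, fifth, at the right end in a frame 2 mm high, pivot at y = -117 mm on the console. Swing in rad: 0 = off (robot-side end up), 0.28 = on (that end down); snaps over past 0.14 and stays. About 3.5 N down on that end tips it; pressed past 8 N its rubber seat yields up to 3 mm, 5 N/mm. Off; stays off
- bottle_big: loose clear glass bottle with a green screw cap, 70 mm across, 140 mm high, standing beside the unit; origin: centre of its underside. Leave it alone
- bottle_small: loose clear glass bottle with a green screw cap, 56 mm across, 105 mm high, standing beside the unit; origin: centre of its underside. Leave it alone
- beaker: loose empty glass beaker, 68 mm across, 90 mm high, standing behind the unit; origin: centre of its underside. Leave it alone

How it is judged:
By the outcome, as a careful person would: the job done as asked, in the order asked, and still so for the second after the job is handed in, with the robot touching nothing.
It also fails if it takes over 45 s, if anything falls off the work surface, if the arm or the gripper's body presses on something with over 40 N, if the wrist force passes 120 N, or if a joint passes its speed limit or range.

ROBOT

A 6-joint arm with a two-finger parallel gripper is mounted at the origin on the work surface. World frame = base frame: x ahead of the robot, y to its left, z up, the work surface at z = 0. Lengths are in mm, angles in rad, forces in N, time in s.
With the tool pointing down it reaches from about 400 to 925 mm from the base axis. Payload 12.5 kg.
Tool frame: the origin (TCP) lies between the finger pads; the fingertips stand env.tip_extent ahead of it and the grasp point (between the pads) lies 11 mm behind it (env.tip_extent is the distance from the TCP to the fingertips, in mm); z points along the fingers, y is the line along which they close (so a half turn about z gives the same grasp; the last joint's range is limited). The gripper opens to 95 mm and grips with 3 to 60 N. Pads are 20 mm wide; open, the fingers measure 119 mm over their backs; the gripper's body (75 mm by 180 mm) begins 59 mm behind the grasp point.
Start: joints at [-1.253, 0.491, 1.559, -0, 1.092, -0.106], TCP at [257.042, -569.719, 188.061] pointing down, gripper open.
Joint ranges: [-3.1, 3.1], [-0.84, 2.19], [0.05, 2.79], [-1.13, 4.28], [0.06, 2.93], [-2.69, 2.69]. Speed limits (rad/s): [2.22, 2.22, 2.79, 3.14, 3.14, 3.14].

INTERFACE

Orientations are given as [roll, pitch, yaw] about the fixed x, y, z axes, in that order (R = Rz(yaw) Ry(pitch) Rx(roll)).
In Python, from cell import env gives the robot as it stands.
- The arm moves only by the tool carry_out, never from a script. Its argument "motion" is a list of rows, each a list of 5 numbers: the shift along the tool's x, y, z in mm, then the turn about the tool's z in degrees, then the closure, from 0 (fully open) to 1 (shut). A call has 1 to 12 rows; each row shifts and turns the commanded pose from where the row before left it, along the tool's axes as they then stand; what a row does not reach is not made up. A row lasts 1/10 s, in which the tool goes at most 50 mm and 8.59 degrees, less where a joint would pass 70% of its speed; a pose out of reach is approached as far as the arm can. A call with a gripper value outside its range is refused whole. The fingers move at their own pace and stop on an object; the grip force is fixed at half the most. Time passes only in rows, so rows that do not move let the fingers close. It gives the time, the measured TCP pose, the force, the opening and the grip force at its end, in the units of the state.
- env.state(): the state, without advancing time (a new reading comes with each control period).
- env.read_camera(name): name is "scene" or "side" or "wrist"; returns a dict with "color" (400x640x3 uint8, red, green, blue), "K" (3x3 intrinsics, pixels), "R" (3x3) and "t" (3): a world point X has camera coordinates R X + t; the wrist camera has in their place "hand_eye" (4x4, takes a point from camera to tool coordinates, whose origin is the TCP and whose axes are the flange's). Camera axes: x right, y down, z forward; pixel columns grow to the right and rows downward; lengths in mm; the calibration is good to about 2 mm. A picture is of the moment at which its call begins: read the wrist's pose just before it. There is no depth.
- env.job_done(): hands the job in; it is judged then, once.
The state is a dict: "t": time; "joints": joint angles; "qvel": joint speeds; "tau": joint torques, N m; "eef_pos": TCP position; "tcp_rot": TCP orientation; "ft_force": force on the tool from outside, world axes, zero at the start; "moment": the same for the moment, N m; "opening": opening from 0.0 (shut) to 1.0 (fully open); "grip_force": force on a finger pad.
Only numpy, scipy, OpenCV 4.12 (cv2) and the standard library are available. Lean on these libraries where they do the work, as an engineer would, in place of code of your own. Each camera call takes 0.05 s, during which the arm holds its last target. There are 200 camera calls.

## Working session

There is one attempt and no reset: what is moved stays moved. The work goes in short steps, Python scripts to look and compute and a tool call to move; the robot and the scene stay as the last step left them, time stands still between calls to the robot, and variables do not carry over. Pictures are saved under pics/ and viewed, at most 10 in all, crops included, and the job is handed in when it is done.

Besides the shell and the picture viewer there is one more tool, called after "Call:" as name([rows], argument=value, ...), one row to a line, values as JSON. carry_out: Moves the arm, as the interface text tells. Its arguments: {"type":"object","properties":{"motion":{"type":"array"}},"required":["motion"]}

```bash
mkdir -p pics
cat > h.py <<'E'
import numpy as np, cv2
from cell import env
def ray(c,u,v,z):
    K,R,t=(np.array(c[k]) for k in "KRt")
    d=R.T@np.linalg.solve(K,[u,v,1.]); o=-R.T@t
    return o+d*(z-o[2])/d[2]
def proj(c,X):
    K,R,t=(np.array(c[k]) for k in "KRt")
    p=K@(R@np.array(X,float)+t); return p[:2]/p[2]
E
python3 - <<'E'
from h import *
for n in("scene","side"):
    c=env.read_camera(n); cv2.imwrite(f"pics/{n}0.png",c["color"][...,::-1])
    print(n,-np.array(c["R"]).T@c["t"])
s=env.state(); print(env.tip_extent,s["eef_pos"],s["tcp_rot"],s["ft_force"],s["t"])
E
```

```text
scene [859.59157974 497.59758745 901.69112363]
side [ 556.97328558 -551.3644729   596.72275222]
8.0 [ 256.96545745 -569.47424572  187.53189495] [-3.14062035e+00 -9.59108542e-05  4.23816864e-01] [0.11493769 0.10879956 0.41518338] 0.1
```

View pics/scene0.png

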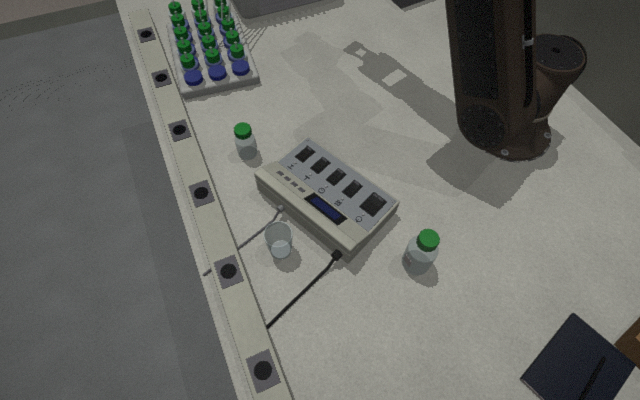

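View pics/side0.png

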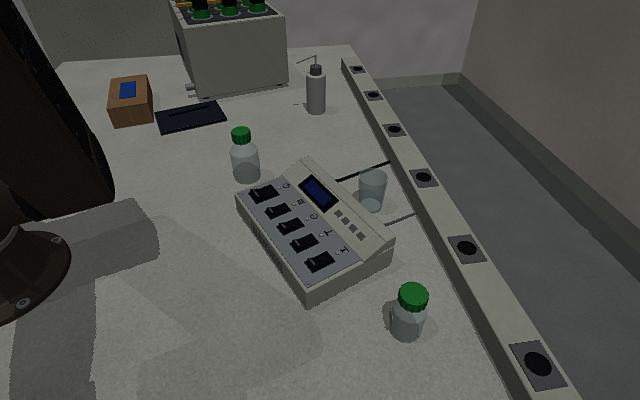

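The scene picture looks back at the robot. It shows the rockers from drain (305,154) to the wide main (374,204), with bottles at (245,140) and (425,250) and the beaker at (279,240). In the side picture main is at (263,193) and drain at (320,262). Next I measure the rocker blobs in both views.

```bash
cat > m.py <<'E'
from h import *
Y=[115,48,-7,-62,-117]
seeds={"scene":[(374,204),(352,188),(336,176),(320,164),(305,154)],"side":[(263,193),(277,211),(289,226),(303,243),(320,262)]}
P={};C={}
for n,S in seeds.items():
    c=C[n]=env.read_camera(n); im=c["color"]
    m=(im.max(2)<60).astype(np.uint8)
    k,l,st,ce=cv2.connectedComponentsWithStats(m,connectivity=4)
    P[n]=[]
    for s in S:
        d=np.linalg.norm(ce-s,axis=1)+1e3*((st[:,4]<40)|(st[:,4]>1500)); i=d.argmin()
        P[n].append(ce[i]); print(n,s,ce[i].round(1),st[i,4],ray(c,*ce[i],72).round(1))
M=lambda c:np.array(c["K"])@np.c_[c["R"],c["t"]]
X=cv2.triangulatePoints(M(C["scene"]),M(C["side"]),np.array(P["scene"]).T,np.array(P["side"]).T)
X=(X[:3]/X[3]).T; print(X.round(1))
def fit(Q):
    A=np.c_[[-45]*5,Y].astype(float); a=A-A.mean(0); q=Q[:,:2]-Q[:,:2].mean(0)
    th=np.arctan2((a[:,0]*q[:,1]-a[:,1]*q[:,0]).sum(),(a*q).sum())
    R=np.array([[np.cos(th),-np.sin(th)],[np.sin(th),np.cos(th)]]); o=Q[:,:2].mean(0)-R@A.mean(0)
    print("yaw",th,"o",o,"res",np.abs(A@R.T+o-Q[:,:2]).max()); return th,R,o
for Q in [X]+[np.array([ray(C[n],*p,72) for p in P[n]]) for n in P]: r=fit(Q)
Q=sum(np.array([ray(C[n],*p,72) for p in P[n]]) for n in P)/2
th,R,o=fit(Q)
for n in C:   # overlay
    im=C[n]["color"][...,::-1].copy(); im=cv2.resize(im,None,fx=4,fy=4,interpolation=cv2.INTER_CUBIC)
    def dot(x,y,z,col):
        p=proj(C[n],[*(R@[x,y]+o),z])*4+1.5; cv2.circle(im,tuple(int(v) for v in p),3,col,-1)
    for y,r,z in zip(Y,[20,17,17,17,17],[76,75,75,75,75]): dot(-45-r,y,z,(0,0,255))
    for x,y in[(-100,160),(-100,-160),(27,160),(27,-160)]: dot(x,y,64,(0,255,0))
    a=np.array(P[n]).mean(0)*4; x0,y0=int(a[0]-360),int(a[1]-280)
    cv2.imwrite(f"pics/{n}1.png",im[max(y0,0):y0+560,max(x0,0):x0+720])
E
python3 m.py
```

```text
scene (374, 204) [372.3 204.6] 309 [534.1 108.4  72. ]
scene (352, 188) [351.6 189.2] 161 [560.7  47.6  72. ]
scene (336, 176) [335.3 177.1] 159 [582.6  -2.3  72. ]
scene (320, 164) [319.6 165.4] 154 [604.2 -52.1  72. ]
scene (305, 154) [304.5 154. ] 148 [ 625.7 -102.5   72. ]
side (263, 193) [263.1 193.6] 360 [528.3  92.5  72. ]
side (277, 211) [276.9 210.5] 256 [554.8  32.1  72. ]
side (289, 226) [289.7 225.9] 287 [577.  -17.5  72. ]
side (303, 243) [303.7 242.8] 325 [599.  -67.1  72. ]
side (320, 262) [319.1 261.6] 375 [ 621.  -116.8   72. ]
[[ 529.   103.8   62.2]
 [ 556.    42.4   62.2]
 [ 578.4   -8.    62.3]
 [ 600.6  -58.5   62.3]
 [ 622.6 -109.2   62.6]]
yaw 0.4144291737915441 o [616.65302404  16.43687541] res 0.3724891529192291
yaw 0.4101389085062161 o [620.92257737  21.96896615] res 1.1332886203059616
yaw 0.4173939677477976 o [615.29322481   7.10085867] res 1.452050998474789
yaw 0.41375988161289073 o [618.10830625  14.53480114] res 1.2937055876397636
```

View pics/scene1.png

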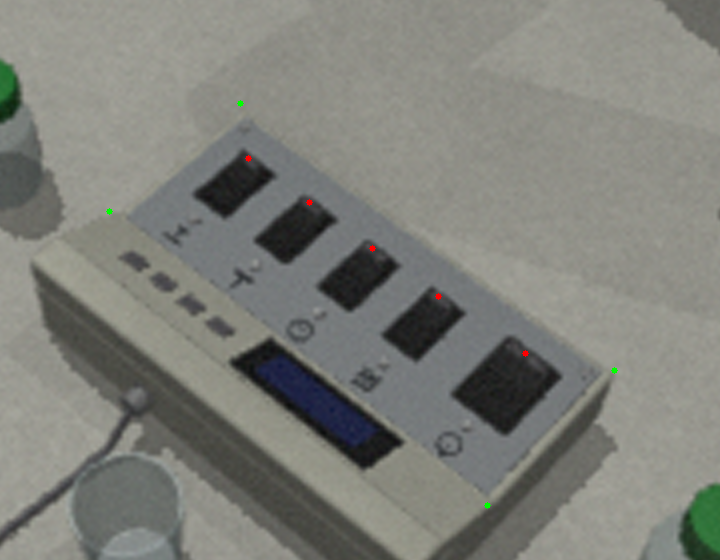

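View pics/side1.png

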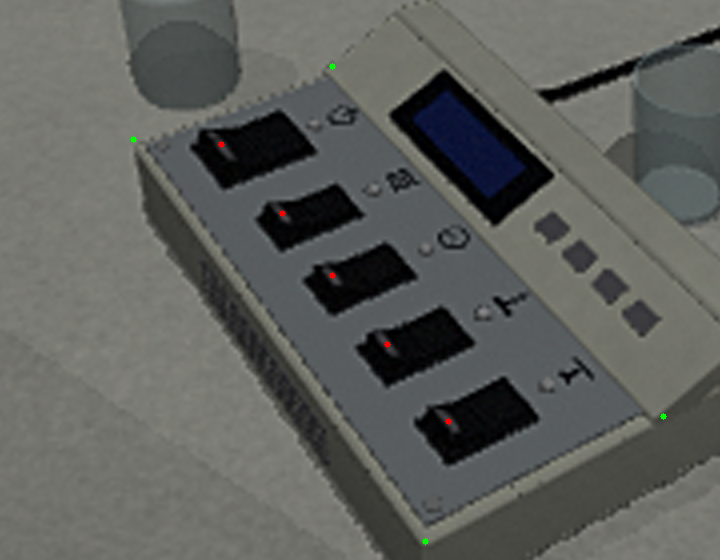

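The overlay dots sit on the rockers' near ends in both views. The deck corners show about 1% scale mismatch and the triangulated height is a bit low, so I check with the deck corners, known to be at z = 64.

```bash
cat > m2.py <<'E'
from h import *
C={n:env.read_camera(n) for n in("scene","side")}
# deck grey corners (crop px): left-far,left-near,right-near,right-far
S=(np.array([[485,497],[603,374],[248,121],[130,216]])+[986,432]-1.5)/4
D=(np.array([[330,76],[143,144],[428,524],[652,421]])+[802,627]-1.5)/4
M=lambda c:np.array(c["K"])@np.c_[c["R"],c["t"]]
X=cv2.triangulatePoints(M(C["scene"]),M(C["side"]),S.T.astype(float),D.T.astype(float)); X=(X[:3]/X[3]).T
print(X.round(1)); e=np.linalg.norm(np.diff(X[[0,1,2,3,0],:2],axis=0),axis=1); print(e)
# bottle caps: top centre of green
for n in C:
    hsv=cv2.cvtColor(C[n]["color"],cv2.COLOR_RGB2HSV); m=cv2.inRange(hsv,(50,120,40),(75,255,255))
    k,l,st,ce=cv2.connectedComponentsWithStats(m)
    for i in range(1,k):
        if st[i,4]>100 and 120<ce[i][1]<320: print(n,ce[i].round(1),st[i],ray(C[n],*ce[i],130).round(),ray(C[n],*ce[i],96).round())
E
python3 m2.py
python3 - <<'E'
import sys; sys.path.insert(0,'.')
from h import *
c=env.read_camera("wrist"); print(np.array(c["hand_eye"]).round(3), np.array(c["K"]).round(1), env.state()["t"])
E
```

```text
[[ 576.5  165.7   61.9]
 [ 467.8  119.2   61.2]
 [ 592.1 -159.4   59.3]
 [ 698.7 -117.4   58.7]]
[118.21622431 305.07947178 114.61440775 308.32660668]
scene [242.3 130.2] [235 123  16  16 209] [ 758. -195.  130.] [ 753. -225.   96.]
scene [428.7 238.1] [418 229  21  19 290] [484. 260. 130.] [468. 250.  96.]
side [240.5 134.5] [231 126  19  19 250] [486. 255. 130.] [481. 314.  96.]
side [413.4 295.6] [399 282  30  30 642] [ 741. -250.  130.] [ 754. -228.   96.]
[[ 1.00000e-03 -9.63000e-01 -2.71000e-01  7.61530e+01]
 [ 1.00000e+00  1.00000e-03 -1.00000e-03 -1.20800e+00]
 [ 2.00000e-03 -2.71000e-01  9.63000e-01 -1.96486e+02]
 [ 0.00000e+00  0.00000e+00  0.00000e+00  1.00000e+00]] [[297.5   0.  314.6]
 [  0.  297.5 197.5]
 [  0.    0.    1. ]] 0.35
```

Everything agrees to a few mm: console origin ≈ (617, 16.5), yaw ≈ 0.414, big bottle (485, 257), small bottle (753, -227). The tool yaw already matches the console, so tool x is console x and tool y is console -y. Next I travel high to above the main rocker.

Call:
carry_out([
  [15,-15,0,0,1],
  [34,-34,0,0.5,1],
  [34,-34,0,0,1],
  [34,-34,0,0,1],
  [34,-34,0,0,1],
  [34,-34,0,0,1],
  [34,-34,0,0,1],
  [34,-34,0,0,1],
  [34,-34,0,0,1],
  [34,-34,0,0,1],
  [34,-34,0,0,1],
  [34,-34,0,0,1],
])

```text
t: 1.55
eef_pos: [456.0, -54.7, 188.3]
tcp_rot: [3.141, -0.001, 0.415]
ft_force: [1.1, -1.1, 1.2]
opening: 0.05
grip_force: 0.0
```

Call:
carry_out([
  [34,-34,0,0,1],
  [34,-34,0,0,1],
  [20,-20,20,0,1],
  [10,-10,20,0,1],
  [0,0,10,0,1],
  [0,0,0,0,1],
  [0,0,0,0,1],
])

```text
t: 2.25
eef_pos: [505.8, 71.8, 138.5]
tcp_rot: [3.141, -0.0, 0.414]
ft_force: [-0.7, -0.2, 0.2]
opening: 0.005
grip_force: 0.0
```

```bash
cat > w.py <<'E'
import sys
from h import *
from scipy.spatial.transform import Rotation as Ro
s=env.state(); c=env.read_camera("wrist"); p=np.array(s["eef_pos"]); r=Ro.from_euler("xyz",s["tcp_rot"]).as_matrix()
o,th=np.array([617,16.5]),.414; A=np.array([[np.cos(th),-np.sin(th)],[np.sin(th),np.cos(th)]])
print("t",s["t"],"tcp",p.round(1),s["tcp_rot"],"F",np.round(s["ft_force"],2),"open",s["opening"])
print("tcp local",(A.T@(p[:2]-o)).round(1))
H=np.array(c["hand_eye"]); W=np.eye(4); W[:3,:3]=r; W[:3,3]=p; T=np.linalg.inv(W@H)
c["R"],c["t"]=T[:3,:3],T[:3,3]
Y=[115,48,-7,-62,-117]; im=c["color"][...,::-1].copy()
m=(c["color"].max(2)<60).astype(np.uint8); k,l,st,ce=cv2.connectedComponentsWithStats(m,connectivity=4)
for i in range(1,k):
    if 100<st[i,4]<6000: print("blob",ce[i].round(),st[i],(A.T@(ray(c,*ce[i],70)[:2]-o)).round(1))
for y,q,z in zip(Y,[20,17,17,17,17],[76,75,75,75,75]):
    u=proj(c,[*(A@[-45-q,y]+o),z]); cv2.circle(im,tuple(int(v) for v in u.round()),2,(0,0,255),-1)
cv2.imwrite(sys.argv[1],im)
E
python3 w.py pics/w1.png
```

```text
t 2.25 tcp [505.8  71.8 138.5] [ 3.14135775e+00 -9.10346423e-05  4.14286247e-01] F [-0.74 -0.18  0.19] open 0.004532410824783356
tcp local [-79.6  95.3]
blob [386.  41.] [ 316   15  147   58 4240] [52.9 39.7]
blob [ 81. 131.] [ 70 128  24   7 130] [-17.8 300.2]
blob [293. 160.] [ 269  131   49   62 2703] [-42.7 115.8]
blob [367. 160.] [ 351  136   33   53 1511] [-43.3  50.5]
blob [427. 160.] [ 410  136   36   53 1505] [-42.9  -3.3]
blob [487. 160.] [ 469  136   39   53 1549] [-43.1 -57.2]
blob [548. 161.] [ 527  136   43   53 1614] [ -43.5 -111.1]
blob [ 85. 146.] [ 75 142  22   8 130] [-30.6 299.3]
```

View pics/w1.png

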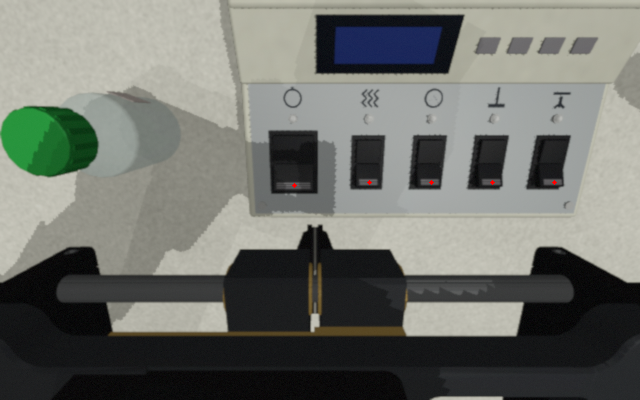

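The wrist picture shows the row square to the tool. The projected press points land on the grey marks at the near ends: main (294,186), heater (369,183), pump (431,182). All five rockers are off. The closed fingertips are at (315,230). Next I move over main's near end and descend in small steps.

Call:
carry_out([
  [13,-21,0,0,1],
  [0,0,25,0,1],
  [0,0,18,0,1],
  [0,0,4,0,1],
  [0,0,0,0,1],
  [0,0,0,0,1],
])

```text
t: 2.9
eef_pos: [509.8, 96.6, 92.1]
tcp_rot: [3.141, -0.001, 0.414]
ft_force: [0.4, -1.2, 0.2]
opening: 0.003
grip_force: 0.0
```

Call:
carry_out([
  [0,0,2,0,1],
  [0,0,1,0,1],
  [0,0,1,0,1],
  [0,0,1,0,1],
  [0,0,1,0,1],
])

```text
t: 3.4
eef_pos: [509.2, 97.0, 85.0]
tcp_rot: [3.141, 0.0, 0.415]
ft_force: [0.6, -0.2, 0.1]
opening: 0.004
grip_force: 0.0
```

Call:
carry_out([
  [0,0,1,0,1],
  [0,0,1,0,1],
  [0,0,1,0,1],
])

```text
t: 3.7
eef_pos: [509.2, 97.0, 81.9]
tcp_rot: [3.141, 0.0, 0.415]
ft_force: [0.5, 0.9, 0.8]
opening: 0.002
grip_force: 0.0
```

Call:
carry_out([
  [0,0,1,0,1],
  [0,0,0,0,1],
])

```text
t: 3.9
eef_pos: [509.1, 97.0, 80.9]
tcp_rot: [3.142, 0.0, 0.415]
ft_force: [-0.2, -0.3, 0.7]
opening: 0.006
grip_force: 0.0
```

Call:
carry_out([
  [0,0,1,0,1],
  [0,0,0,0,1],
])

```text
t: 4.1
eef_pos: [509.1, 97.0, 79.9]
tcp_rot: [3.142, 0.0, 0.415]
ft_force: [0.6, -1.1, 0.5]
opening: 0.004
grip_force: 0.0
```

Run:
```python
from h import *
c=env.read_camera("side"); im=c["color"][...,::-1]
cv2.imwrite("pics/s2.png",cv2.resize(im[150:260,200:350],None,fx=5,fy=5,interpolation=cv2.INTER_CUBIC))
```

```text
(no output)
```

View pics/s2.png

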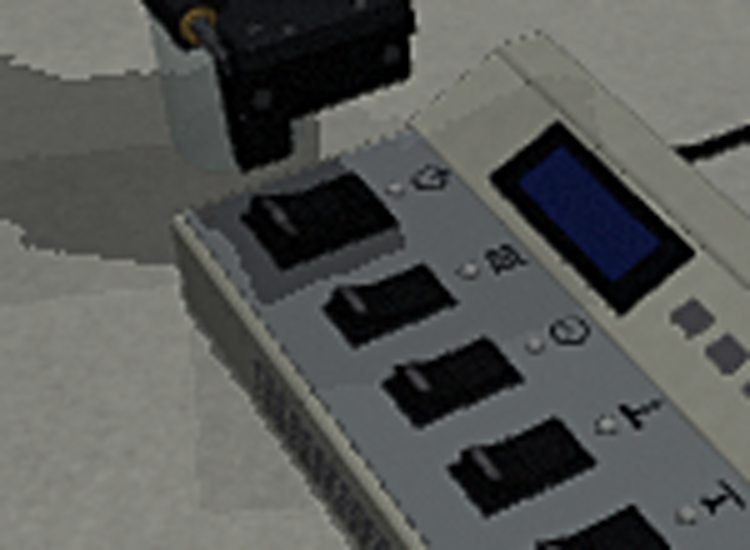

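The side picture shows the closed tip at crop (265,160), clearly short of main's near-end mark at (282,215), and main is still off. I compare the projected tip with the seen tip in both views.

Run:
```python
from h import *
s=env.state(); p=np.array(s["eef_pos"]); tip=p-[0,0,8]; th=.414
ex=np.array([np.cos(th),np.sin(th),0]); ey=np.array([-np.sin(th),np.cos(th),0])
c=env.read_camera("side"); u=proj(c,tip); print("side tip",u,"crop",(u-[200,150])*5)
for d,n in((ex,"x"),(ey,"y"),(np.array([0,0,1]),"z")): print(n,"px per 10mm crop",(proj(c,tip+10*d)-u)*5)
c=env.read_camera("scene"); u=proj(c,tip); print("scene tip",u)
for d,n in((ex,"x"),(ey,"y"),(np.array([0,0,1]),"z")): print(n,"px per 10mm crop",(proj(c,tip+10*d)-u)*5)
q=proj(c,tip).astype(int); x0,y0=q[0]-75,q[1]-60; print("crop origin",x0,y0)
cv2.imwrite("pics/c2.png",cv2.resize(c["color"][y0:y0+110,x0:x0+150,::-1],None,fx=5,fy=5,interpolation=cv2.INTER_CUBIC))
```

```text
side tip [254.29108875 193.17501996] crop [271.45544373 215.87509981]
x px per 10mm crop [20.60231489 -7.80361331]
y px per 10mm crop [ -9.52932253 -12.06516661]
z px per 10mm crop [ -2.67462462 -17.5810214 ]
scene tip [379.02337377 197.51254548]
x px per 10mm crop [-12.35342623  12.69767418]
y px per 10mm crop [15.98329818 11.62479114]
z px per 10mm crop [  2.8374992  -10.59274069]
crop origin 304 137
```

View pics/c2.png

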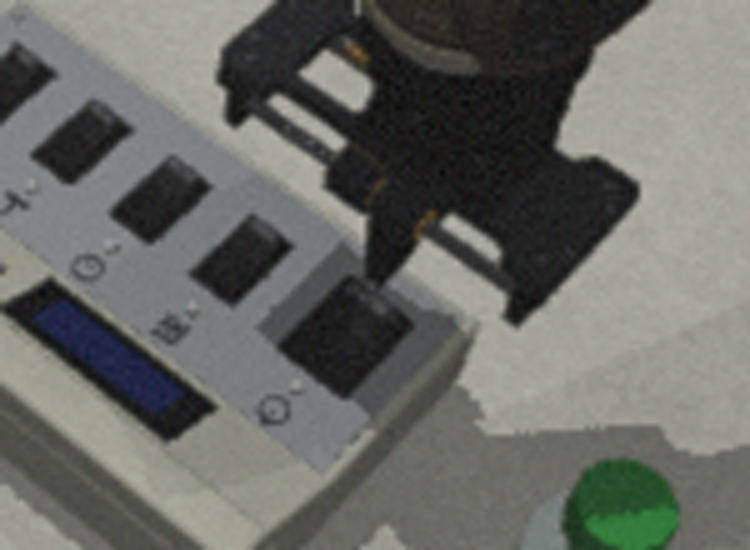

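The seen tip lies above its projected position in both views, so the tip seems to be higher than TCP - 8 mm. I keep descending in small, force-checked steps.

Call:
carry_out([
  [0,0,1,0,1],
  [0,0,1,0,1],
  [0,0,0,0,1],
])

```text
t: 4.55
eef_pos: [509.1, 97.0, 77.9]
tcp_rot: [-3.142, 0.0, 0.415]
ft_force: [-0.7, 0.4, -0.5]
opening: 0.004
grip_force: 0.0
```

Run:
```python
from h import *
s=env.state(); print(s["ft_force"],s["eef_pos"])
c=env.read_camera("side"); g=c["color"].max(2)
for x in (249,251,253,255,257,259): print(x,g[172:204,x])
c=env.read_camera("wrist"); H=np.linalg.inv(np.array(c["hand_eye"])); K=np.array(c["K"])
for z in(-20,-10,0,8): q=K@(H@[0,0,z,1])[:3]; print(z,q[:2]/q[2])
print(c["color"].max(2)[210:262:2,295:336:4])
```

```text
[-0.66911204  0.36478359 -0.45322761] [509.07285393  96.96003581  77.8607643 ]
249 [ 6  5  5  8  7  5  4  6  3  6  3  0  1 44 85 68 64 65 67 52 34  0 10 39
 67 63 61 61 60 60 60 57]
251 [14  0  2  3  7  8  4  5  5  8  1  3 46 89 85 74 63  3  0  0  3  3  4  6
  5 19 53 67 65 62 60 61]
253 [13  5  2  3  4  4  6  7  1  8  0 27 92 85 66 61 65 17 43 29  6  0  0  3
  7  4  4  7 40 70 66 62]
255 [ 0  5  2  2  6  6 10  7  4  3 18 93 84 76 59 64 66  0  6 39 66 61 37  3
  2  4  6  5  3  5 12 37]
257 [ 5  3  0  0  0  0  0  0  0  0 42 82 67 62 62 63 48  0  4 11 12 30 34 43
 18  4  2  6  2  0  3 11]
259 [ 2  5 42 84 80 78 79 80 83 85 85 84 74 59 62 65 30  9 13  7 12 11  3  9
 17  4  1  9  5  0 15 68]
-20 [316.88032235 237.41683864]
-10 [316.79715938 231.47421129]
0 [316.72163014 226.07707184]
8 [316.66602172 222.1034269 ]
[[ 37  37  39  46  46  48  47  47  37  37  35]
 [ 38  37  37  47  47  48  47  46  39  36  35]
 [ 36  38  37  46  47  48  47  45  35  34  36]
 [ 38  37  39  41  47  46  48  50  37  38  36]
 [ 37  41  39  48  50  50  50  51  38  36  40]
 [ 37  88  88 109 115 115 116 116  88  86  8
[... 243 characters left out ...]
 110  49   8  17  39  13  13  90 109 110]
 [117 116  36  10  15  42  13  10  58 118 116]
 [118 118  17  11  14  41  11  13  29 117 118]
 [117 113  16  15  17  39  15  11  10 117 118]
 [117  92  14  14  16  41  15  14  13 111 116]
 [129  90  13  16  17  45  14  18   9  98 117]
 [161  55  14  13  18  55  16  15  15  77 118]
 [161  20   9  14  17  52  14  13  16  55 156]
 [145  19  20  17  13  55  17  13  19  20 151]
 [ 30  28  27  24  17  56  18  26  24  25  32]
 [ 26  27  25  24  13  55  16  27  26  28  26]
 [ 26  26  27  25  18  56  16  26  27  27  25]
 [ 27  24  26  26  17  61  17  26  25  27  25]
 [ 27  26  25  26  14  61  15  26  26  28  26]
 [ 24  28  27  25  16  69  20  25  25  26  25]]
```

The side columns show deck between the tip (row ~183) and the rocker (row ~189), and the wrist view agrees that the tip is roughly 20–28 mm higher than computed. Laterally it lines up with main's near end in both views, so I keep going down.

Call:
carry_out([
  [0,0,3,0,1],
  [0,0,3,0,1],
  [0,0,2,0,1],
  [0,0,1,0,1],
  [0,0,1,0,1],
])

```text
t: 5.15
eef_pos: [509.2, 97.0, 67.9]
tcp_rot: [3.142, 0.0, 0.415]
ft_force: [-0.0, 0.3, -0.3]
opening: 0.003
grip_force: 0.0
```

Call:
carry_out([
  [0,0,1,0,1],
  [0,0,1,0,1],
  [0,0,1,0,1],
])

```text
t: 5.45
eef_pos: [509.2, 97.0, 65.0]
tcp_rot: [3.141, -0.0, 0.415]
ft_force: [-0.0, -0.5, 0.9]
opening: 0.003
grip_force: 0.0
```

Run:
```python
from h import *
c=env.read_camera("side"); g=c["color"].max(2)
for x in (249,251,253,255,257,259): print(x,g[172:204,x])
```

```text
249 [ 3  6  3  5  7  3  5  9 21 14  8  0  3  1  4  0  1 19 55 55 36  0  6 41
 68 62 63 61 60 58 62 61]
251 [ 5  3  5  5  6 11  3  4  5  0  4  1  7  5  3  2  3  9  4  3  3  1  6  4
  6 18 55 67 62 62 61 61]
253 [ 6  6  8 28 30 30 13  3  8  5  8  3  5  5  5  9 33 28 44 16  2  1  8  5
  5  7  5  9 40 69 66 63]
255 [ 4  4  3 15  4  2  6  4  8  4  4  3  9  5  0 14 75  0  2 28 66 62 33  5
  0  7  4  8  7  2 11 39]
257 [ 6  3  0  2  2  5  5  7  3  7  2  2  3  0  7 50 53  0  0  6 10 33 57 40
 18  2  5  5  6  4  2  9]
259 [ 5  4  0  0  6  2  3  4 49 93 63 64 54 30 46 69 31  2 11 10  8 11  6 11
 18 10  4  4  7  4 11 69]
```

Call:
carry_out([
  [0,0,2,0,1],
  [0,0,2,0,1],
  [0,0,1,0,1],
  [0,0,0,0,1],
])

```text
t: 5.9
eef_pos: [509.1, 97.0, 59.8]
tcp_rot: [-3.142, 0.0, 0.415]
ft_force: [0.1, 0.1, -0.7]
opening: 0.006
grip_force: 0.0
```

Call:
carry_out([
  [0,0,1,0,1],
  [0,0,1,0,1],
])

```text
t: 6.1
eef_pos: [509.2, 97.0, 58.0]
tcp_rot: [3.141, -0.0, 0.415]
ft_force: [0.5, 0.2, -0.5]
opening: 0.007
grip_force: 0.0
```

Call:
carry_out([
  [0,0,1,0,1],
  [0,0,1,0,1],
])

```text
t: 6.3
eef_pos: [509.2, 97.0, 55.9]
tcp_rot: [3.141, -0.0, 0.415]
ft_force: [0.7, 0.1, 0.0]
opening: 0.004
grip_force: 0.0
```

Call:
carry_out([
  [0,0,1,0,1],
  [0,0,0,0,1],
])

```text
t: 6.5
eef_pos: [509.1, 97.0, 54.9]
tcp_rot: [3.142, 0.0, 0.415]
ft_force: [0.0, 0.3, -0.0]
opening: 0.006
grip_force: 0.0
```

Call:
carry_out([
  [0,0,1,0,1],
  [0,0,0,0,1],
])

```text
t: 6.7
eef_pos: [509.2, 97.0, 53.9]
tcp_rot: [3.142, 0.0, 0.415]
ft_force: [-0.4, 0.1, 0.6]
opening: 0.001
grip_force: 0.0
```

Call:
carry_out([
  [0,0,1,0,1],
  [0,0,0,0,1],
])

```text
t: 6.9
eef_pos: [509.1, 97.0, 52.9]
tcp_rot: [3.142, 0.0, 0.415]
ft_force: [0.2, -0.1, 0.3]
opening: 0.001
grip_force: 0.0
```

Call:
carry_out([
  [0,0,1,0,1],
  [0,0,0,0,1],
])

```text
t: 7.1
eef_pos: [509.1, 97.0, 51.9]
tcp_rot: [3.142, 0.0, 0.415]
ft_force: [0.2, -0.1, -1.1]
opening: 0.007
grip_force: 0.0
```

Run:
```python
from h import *
print(env.state()["ft_force"])
c=env.read_camera("side"); im=c["color"][...,::-1]
a=cv2.resize(im[160:240,220:320],None,fx=5,fy=5,interpolation=cv2.INTER_CUBIC)
c=env.read_camera("wrist"); b=c["color"][100:260,240:480,::-1]; b=cv2.resize(b,(600,400))[:,:300]
cv2.imwrite("pics/p3.png",np.hstack([a,b]).clip(0,255))
```

```text
[ 0.17597218 -0.08919933 -1.08352837]
```

View pics/p3.png

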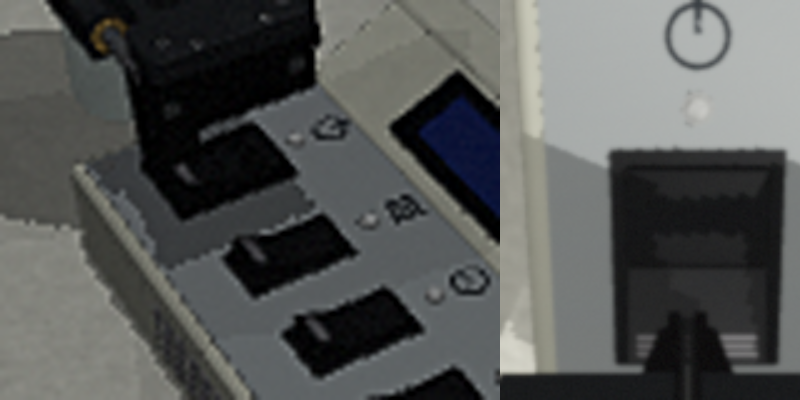

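The tip at side crop (165,165) is just above main's near-end mark. In the wrist crop it is centred over the near-end stripes at (688,340). I continue 1 mm at a time.

Call:
carry_out([
  [0,0,1,0,1],
  [0,0,0,0,1],
])

```text
t: 7.4
eef_pos: [509.3, 97.0, 51.0]
tcp_rot: [3.141, -0.0, 0.415]
ft_force: [0.3, 0.4, 1.7]
opening: 0.004
grip_force: 0.8
```

Call:
carry_out([
  [0,0,1,0,1],
  [0,0,0,0,1],
])

```text
t: 7.6
eef_pos: [509.0, 96.9, 50.0]
tcp_rot: [3.142, 0.0, 0.415]
ft_force: [-1.1, -0.5, 3.5]
opening: 0.004
grip_force: 1.5
```

Call:
carry_out([
  [0,0,1,0,1],
  [0,0,0,0,1],
])

```text
t: 7.8
eef_pos: [509.0, 96.9, 48.8]
tcp_rot: [-3.142, 0.0, 0.415]
ft_force: [-1.6, -0.5, 1.3]
opening: 0.01
grip_force: 0.8
```

Call:
carry_out([
  [0,0,1,0,1],
  [0,0,0,0,1],
])

```text
t: 8.0
eef_pos: [509.3, 97.0, 47.8]
tcp_rot: [3.142, -0.0, 0.415]
ft_force: [0.1, -0.3, 0.1]
opening: 0.002
grip_force: 0.0
```

Contact came at TCP z ≈ 51.5. The force then peaked and dropped, which is the snap. I confirm by feeling for the end stop.

Call:
carry_out([
  [0,0,1,0,1],
  [0,0,0,0,1],
])

```text
t: 8.2
eef_pos: [509.2, 97.0, 46.8]
tcp_rot: [3.142, 0.0, 0.415]
ft_force: [-0.1, -0.6, 0.5]
opening: 0.007
grip_force: 0.0
```

Call:
carry_out([
  [0,0,0.5,0,1],
  [0,0,0,0,1],
])

```text
t: 8.4
eef_pos: [509.2, 97.0, 46.4]
tcp_rot: [3.142, -0.0, 0.415]
ft_force: [0.2, 0.3, -0.1]
opening: 0.004
grip_force: 0.0
```

Main snapped over, with no residual force. Next I lift, shift 124 mm to the right to the pump with 3 mm forward for the shorter rocker, and descend to just above contact.

Call:
carry_out([
  [0,0,-20,0,1],
  [0,0,-20,0,1],
  [3,31,0,0,1],
  [0,31,0,0,1],
  [0,31,0,0,1],
  [0,31,0,0,1],
  [0,0,20,0,1],
  [0,0,8,0,1],
  [0,0,2,0,1],
  [0,0,0,0,1],
  [0,0,0,0,1],
])

```text
t: 9.5
eef_pos: [562.0, -14.8, 57.1]
tcp_rot: [3.141, -0.0, 0.416]
ft_force: [-0.6, 0.3, 0.4]
opening: 0.005
grip_force: 0.0
```

Run:
```python
from h import *
s=env.state(); print(s["eef_pos"],s["ft_force"],s["t"])
c=env.read_camera("side"); im=c["color"][...,::-1]
a=cv2.resize(im[160:240,220:320],None,fx=5,fy=5,interpolation=cv2.INTER_CUBIC)
c=env.read_camera("wrist"); b=cv2.resize(c["color"][100:260,240:360,::-1],(300,400))
cv2.imwrite("pics/p4.png",np.hstack([a,b]))
```

```text
[562.04162067 -14.75901444  57.05388971] [-0.56984469  0.31386877  0.39488345] 9.5
```

View pics/p4.png

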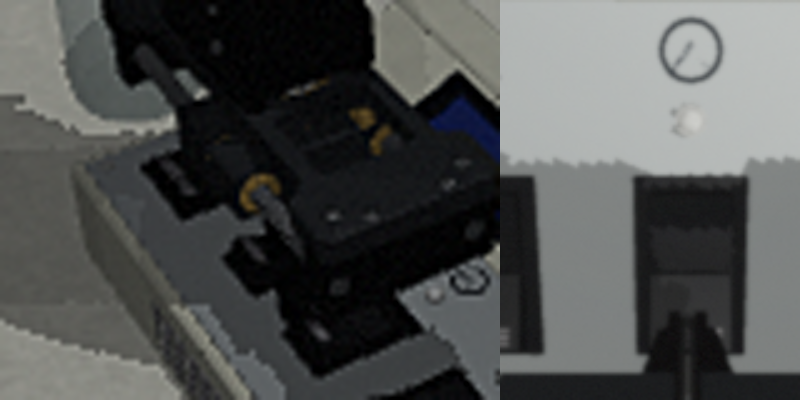

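The wrist crop has the tip at (688,340), centred on the pump's near end (rocker spans x 637–747). Next I press the pump.

Call:
carry_out([
  [0,0,3,0,1],
  [0,0,2,0,1],
  [0,0,1,0,1],
  [0,0,0,0,1],
])

```text
t: 10.0
eef_pos: [561.8, -15.3, 50.4]
tcp_rot: [-3.142, 0.0, 0.415]
ft_force: [0.8, -0.0, 0.5]
opening: 0.004
grip_force: 0.0
```

Call:
carry_out([
  [0,0,1,0,1],
  [0,0,0,0,1],
])

```text
t: 10.2
eef_pos: [562.0, -15.3, 49.6]
tcp_rot: [3.141, -0.0, 0.415]
ft_force: [0.1, -0.0, 2.3]
opening: 0.004
grip_force: 1.0
```

Call:
carry_out([
  [0,0,1,0,1],
  [0,0,0,0,1],
])

```text
t: 10.4
eef_pos: [561.7, -15.4, 48.5]
tcp_rot: [3.142, 0.0, 0.415]
ft_force: [-0.8, -0.8, 2.4]
opening: 0.004
grip_force: 1.2
```

Call:
carry_out([
  [0,0,1,0,1],
  [0,0,0,0,1],
])

```text
t: 10.6
eef_pos: [561.9, -15.3, 47.4]
tcp_rot: [3.142, 0.0, 0.415]
ft_force: [-0.9, -0.7, 0.4]
opening: 0.004
grip_force: 0.3
```

Call:
carry_out([
  [0,0,1,0,1],
  [0,0,0,0,1],
])

```text
t: 10.8
eef_pos: [562.0, -15.2, 46.3]
tcp_rot: [3.142, -0.0, 0.415]
ft_force: [-0.8, -0.2, 0.3]
opening: -0.001
grip_force: 0.0
```

Call:
carry_out([
  [0,0,0.5,0,1],
  [0,0,0,0,1],
])

```text
t: 11.0
eef_pos: [561.9, -15.3, 45.9]
tcp_rot: [3.142, 0.0, 0.415]
ft_force: [0.2, -0.2, 0.2]
opening: 0.003
grip_force: 0.0
```

Call:
carry_out([
  [0,0,-20,0,1],
  [0,0,-20,0,1],
  [0,-27,0,0,1],
  [0,-28,0,0,1],
  [0,0,20,0,1],
  [0,0,10,0,1],
  [0,0,2,0,1],
  [0,0,0,0,1],
  [0,0,0,0,1],
])

```text
t: 11.9
eef_pos: [540.1, 34.6, 54.3]
tcp_rot: [3.141, -0.0, 0.414]
ft_force: [-0.3, -0.3, 0.3]
opening: 0.004
grip_force: 0.0
```

```bash
cat > e.py <<'E'
from h import *
s=env.state(); print(np.round(s["eef_pos"],1),np.round(s["ft_force"],1),s["t"])
c=env.read_camera("wrist"); g=c["color"].max(2); print("row210",[int(v) for v in g[210,288:350]]); print("row236",[int(v) for v in g[234,288:350]])
E
python3 e.py
```

```text
[540.1  34.6  54.3] [-0.3 -0.3  0.3] 11.9
row210 [131, 131, 130, 121, 77, 37, 28, 30, 29, 27, 26, 29, 29, 27, 26, 26, 27, 27, 29, 34, 34, 33, 36, 35, 33, 33, 34, 30, 36, 34, 34, 32, 30, 31, 33, 31, 33, 34, 32, 31, 33, 33, 35, 39, 44, 42, 38, 32, 36, 75, 118, 129, 132, 131, 131, 131, 131, 131, 131, 131, 130, 131]
row236 [130, 131, 131, 123, 92, 53, 28, 25, 25, 27, 35, 43, 45, 42, 29, 22, 17, 17, 17, 18, 17, 20, 16, 18, 24, 32, 42, 41, 32, 24, 20, 16, 18, 16, 14, 19, 16, 19, 18, 28, 49, 55, 55, 41, 39, 35, 29, 29, 58, 102, 126, 129, 130, 130, 130, 130, 129, 130, 130, 130, 131, 130]
```

The heater rocker spans wrist columns 292–337 and the tip is at 314.5, so it is centred. Next I press the heater.

Call:
carry_out([
  [0,0,2,0,1],
  [0,0,1,0,1],
  [0,0,0,0,1],
])

```text
t: 12.25
eef_pos: [539.7, 35.0, 51.0]
tcp_rot: [3.142, 0.0, 0.415]
ft_force: [-0.2, 0.5, -0.2]
opening: 0.005
grip_force: 0.0
```

Call:
carry_out([
  [0,0,1,0,1],
  [0,0,0,0,1],
])

```text
t: 12.45
eef_pos: [539.7, 35.0, 50.0]
tcp_rot: [3.142, 0.0, 0.415]
ft_force: [-0.4, 0.2, 0.7]
opening: 0.005
grip_force: 0.0
```

Call:
carry_out([
  [0,0,1,0,1],
  [0,0,0,0,1],
])

```text
t: 12.65
eef_pos: [539.7, 35.0, 49.1]
tcp_rot: [3.141, 0.0, 0.415]
ft_force: [-1.2, -0.1, 2.5]
opening: 0.004
grip_force: 1.3
```

Call:
carry_out([
  [0,0,1,0,1],
  [0,0,0,0,1],
])

```text
t: 12.85
eef_pos: [539.6, 35.0, 47.9]
tcp_rot: [-3.142, 0.0, 0.415]
ft_force: [-1.5, 0.0, 1.6]
opening: 0.0
grip_force: 0.7
```

Call:
carry_out([
  [0,0,1,0,1],
  [0,0,0,0,1],
])

```text
t: 13.05
eef_pos: [539.8, 35.1, 46.8]
tcp_rot: [3.142, -0.0, 0.415]
ft_force: [0.5, -0.7, -0.4]
opening: 0.005
grip_force: 0.0
```

Snapped. I finish the travel, lift clear and back off towards the robot, then check by picture.

Call:
carry_out([
  [0,0,1,0,1],
  [0,0,0,0,1],
  [0,0,-25,0,1],
  [0,0,-40,0,1],
  [-30,0,-30,0,1],
  [-40,0,0,0,1],
  [0,0,0,0,1],
  [0,0,0,0,1],
])

```text
t: 13.85
eef_pos: [475.8, 6.6, 141.5]
tcp_rot: [3.141, -0.001, 0.414]
ft_force: [-0.3, 0.4, -1.0]
opening: 0.005
grip_force: 0.0
```

```bash
python3 m2.py | tail -4
python3 - <<'E'
from h import *
s=env.state(); print(s["eef_pos"],s["t"])
c=env.read_camera("side"); a=cv2.resize(c["color"][170:290,230:350,::-1],(480,480),interpolation=cv2.INTER_CUBIC)
c=env.read_camera("wrist"); b=c["color"][...,::-1][:200,160:480]
b=cv2.resize(b,(320,200)); o=np.zeros((480,800,3),np.uint8); o[:,:480]=a; o[:200,480:]=b
cv2.imwrite("pics/f.png",o)
E
```

```text
[118.21622431 305.07947178 114.61440775 308.32660668]
scene [242.3 130.2] [235 123  16  16 208] [ 758. -195.  130.] [ 754. -225.   96.]
scene [428.3 238.4] [418 229  22  22 318] [485. 261. 130.] [469. 250.  96.]
side [413.2 296. ] [399 282  30  30 671] [ 741. -250.  130.] [ 754. -228.   96.]
[476.45753913   6.90088004 140.96213511] 13.95
```

View pics/f.png

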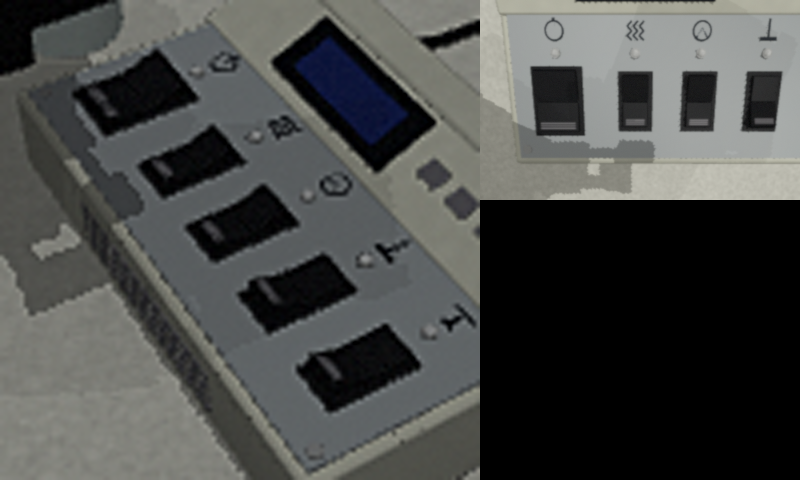

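The near ends of main, heater and pump are now down, at crop (100,95), (160,175) and (210,228). Stirrer and drain still stand up at (265,288) and (325,365). The bottle caps have not moved and the arm is clear.

```bash
python3 -c "
from cell import env
print(env.job_done())"
```

```text
the job is handed in; nothing more can be done
None
```

I switched on main, then the pump, then the heater with light presses (about 2.5–3.5 N at most). All three stayed on in the final picture, with stirrer and drain still off and both bottles unmoved; I didn't measure the beaker, but the arm never went near it. The job was handed in at about 14 s, and the hand-in call returned no verdict.

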